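# Return the fuel selector module to its labelled bay and lock the dock

### The job

Return the fuel selector module (the grey box with the long straight bar knob) to its own bay in the aluminium storage dock, the one whose label plate shows a single long bar: slide it flat along the table, never lifting it and without touching its knob, until it is fully home against the back stop. Then swing the raised wire bail all the way down so that it lies across the fronts of the bays. Leave the other modules and everything else on the table where they are.

Things in the scene. Friction and masses are not known exactly. Their poses are not given: they have to be found in the camera images.
- fuel_module: the fuel selector module to be returned: a grey box 60 (its x) x 88 (its y) x 30 mm high, 0.3 kg, origin at the centre of its underside. On its top stands the knob. It starts loose on the table between robot and dock, its x axis roughly (within 0.35 rad) along the dock's x axis; it is too wide for the gripper across its y.
- fuel_knob: the black bar knob fixed on top of the fuel selector module: bar 12 (x) x 56 (y) mm, its top 22 mm above the box's top (52 mm above the table); origin at its underside, in the middle of the box's top. Not to be touched.
- dock: fixed aluminium dock with three floorless bays open towards the robot; place and yaw (within 0.12 rad) vary. Origin: table height, middle of the back stop's front face; x points away from the robot into the bays, y left; bay centrelines at y = -100, 0, 100 mm. Back stop x 0 to 44, 308 wide, 36 high. Side walls 8 thick, 26 high, x 0 to -56 with round noses; bays 92 wide clear.
- label_fuel: the fuel selector's label: white plate 40 x 84 mm lying on top of the back stop above its bay, bearing one long raised black bar 13 x 72 mm; origin at its underside's centre, 36 mm high. Labels swap bays between runs; the other two show one disc (gear) and two small dots (toggles). Every bay fits any module.
- bay_fuel (a point): where the fuel selector module's origin is when home in its own bay, touching the back stop: table height, 30 mm in front of the back stop, on the bay's centreline; axes as the dock's. A module at home stands out 4 mm beyond the wall noses.
- bail (a joint): bail angle, rad: 0 = down, level across the bay fronts; grows upwards; starts raised at 1.3 to 1.55 (stop 1.65), stays where left (about 1.5 N at the tab). Steel wire U 6 mm thick, 326 wide: arms 80 mm outside the dock's ends, cross rod 80 mm from the hinge axis, flat thumb tab in the middle. Down, the rod lies 68 mm in front of the back stop, 16 mm high; a module sticking out blocks it.
- bail_hinge (a point): middle of the bail's hinge axis (which runs along the dock's y): 12 mm behind the front face of the back stop, 16 mm above the table
- bail_tab (a point): centre of the bail's thumb tab, 96 mm from the hinge axis: a plate 32 mm (radial, reaching 80 to 112 mm from the axis) x 40 mm wide x 3 mm thick
- gear_module: a grey box 60 (its x) x 88 (its y) x 30 mm high, 0.3 kg, with a round black knob (40 mm across, top at 52 mm), already home in its own bay; origin at the centre of its underside. Leave alone.
- toggle_module: a grey box 60 (its x) x 88 (its y) x 30 mm high, 0.3 kg, with two small steel toggle levers (top at 56 mm), standing at the table's right; stays out today; origin at the centre of its underside. Leave alone.
- test_plug: upright anodized test plug, 28 mm across, 48 mm high, at the left; origin at the centre of its underside. Leave alone.
- screwdriver: screwdriver 180 mm long, lying at the left. Leave alone.
- screw_jar: closed screw jar 56 mm across, 60 mm high, at the right. Leave alone.
- spanner: spanner 150 mm long, lying near the robot on the right. Leave alone.

How it is judged (in metres and radians):
On the way, in this order (a step that is already met when the one before it is completed fails the run):
1. the fuel selector module is home in its own bay while the bail is still raised (x of fuel_module in the frame of bay_fuel between -0.005 and 0.005 m and y of fuel_module in the frame of bay_fuel between -0.008 and 0.008 m and angle between the x axis of fuel_module and the x axis of bay_fuel, either way round below 0.1 rad and height (world z) of fuel_module below 0.005 m and angle between fuel_module's own z axis and vertical below 0.06 rad and value of joint bail above 0.8 rad), for 0.2 s.
2. the bail is swung fully down (value of joint bail below 0.08 rad), for 0.2 s.
At the end, for the whole second after the job is handed in: The fuel selector module rests flat on the table in its own bay, within 5 mm of touching the back stop, within 8 mm of the centreline and 0.10 rad of square, and the bail is down (joint below 0.08 rad) (x of fuel_module in the frame of bay_fuel between -0.005 and 0.005 m and y of fuel_module in the frame of bay_fuel between -0.008 and 0.008 m and angle between the x axis of fuel_module and the x axis of bay_fuel, either way round below 0.1 rad and height (world z) of fuel_module below 0.005 m and angle between fuel_module's own z axis and vertical below 0.06 rad and value of joint bail below 0.08 rad and linear speed of fuel_module below 0.02 m/s).
It fails at once if the fuel selector module is lifted more than 15 mm or tipped more than 0.3 rad (height (world z) of fuel_module above 0.015 m or angle between fuel_module's own z axis and vertical above 0.3 rad).
It fails at once if the robot touches the fuel selector's knob (more than 1 N) (contact force between any of the fingers, the arm and fuel_knob above 1 N).
It fails at once if the gear module is shifted by more than 15 mm (distance of gear_module from where it was at the start of the episode above 0.015 m).
It fails at once if the toggle module is shifted by more than 20 mm (distance of toggle_module from where it was at the start of the episode above 0.02 m).
It fails at once if the test plug, screwdriver, screw jar or spanner is shifted by more than 20 mm (distance of any of test_plug, screwdriver, screw_jar, spanner from where it was at the start of the episode above 0.02 m).
It also fails if it takes over 61 s, if anything falls off the work surface, if the arm or the gripper's body presses on something with over 40 N, if the wrist force passes 120 N, or if a joint passes its speed limit or range.

### The arm

A 6-joint arm with a two-finger parallel gripper is mounted at the origin on the work surface. World frame = base frame: x ahead of the robot, y to its left, z up, the work surface at z = 0. Lengths are in mm, angles in rad, forces in N, time in s.
With the tool pointing down it reaches from about 300 to 750 mm from the base axis. Payload 8.5 kg.
Tool frame: the origin (TCP) lies between the finger pads; the fingertips stand 8 mm ahead of it and the grasp point (between the pads) lies 11 mm behind it; z points along the fingers, y is the line along which they close (so a half turn about z gives the same grasp; the last joint's range is limited). The gripper opens to 85 mm and grips with 20 to 120 N. Pads are 22 mm wide; open, the fingers measure 114 mm over their backs; the gripper's body (76 mm by 85 mm) begins 54 mm behind the grasp point. The pads swing forward as they close: fully open they stand 13 mm farther back than shut.
Start: joints at [-1.47, 0.381, 1.297, -0, 1.464, -0.215], TCP at [170.811, -522.785, 239.322] pointing down, gripper open.
Joint ranges: [-3.11, 3.11], [-0.89, 2.33], [0.22, 2.48], [-1.42, 4.56], [0.17, 2.85], [-2.88, 2.88]. Speed limits (rad/s): [2.39, 2.39, 3.14, 3.14, 3.14, 3.14].

### API

Orientations are given as [roll, pitch, yaw] about the fixed x, y, z axes, in that order (R = Rz(yaw) Ry(pitch) Rx(roll)).
In Python, from bench import arm, cams gives the robot as it stands.
- The arm moves only by the tool apply_moves, never from a script. Its argument "motion" is a list of rows, each a list of 7 numbers: the opening, from 0 (shut) to 1 (fully open), then the shift along the world's x, y, z in units of 0.25 m (1.0 is 0.25 m), then the turn, a rotation vector about the world's x, y, z in units of 90 degrees (1.0 is 90 degrees). In form: [[claw, tx, ty, tz, rx, ry, rz], ...]. A call has 1 to 20 rows; each row is the pose to reach, as a shift and turn from the pose commanded when the call began; what a row does not reach only later rows make up. A row lasts 1/8 s, in which the tool goes at most 62.5 mm and 10.7 degrees, less where a joint would pass 70% of its speed; a pose out of reach is approached as far as the arm can. A call with a number of a shift or a turn outside -1 to 1 is refused whole. A call with a gripper value outside its range is refused whole. The fingers move at their own pace and stop on an object; "force" is the grip in N (left out, the last holds). Time passes only in rows, so rows that repeat a pose let the fingers close. It gives the time, the measured TCP pose, the force, the opening and the grip force at its end, in the units of the state.
- arm.get_obs(): the state, without advancing time (a new reading comes with each control period).
- cams.read_camera(name): name is "side" or "top"; returns the picture (400x640x3 uint8, blue, green, red); there is no depth.
- cams.camera_model(name): a dict with "K" (3x3 intrinsics, pixels), "R" (3x3) and "t" (3): a world point X has camera coordinates R X + t. Camera axes: x right, y down, z forward; pixel columns grow to the right and rows downward; lengths in mm; the calibration is good to about 2 mm. A picture is of the moment at which its call begins. camera_model takes no time and is no camera call.
- arm.hand_in(): hands the job in; it is judged then, once.
The state is a dict: "t": time; "qpos": joint angles; "joint_velocities": joint speeds; "joint_torque": joint torques, N m; "eef_pos": TCP position; "eef_rot": TCP orientation; "force": force on the tool from outside, world axes, zero at the start; "wrist_torque": the same for the moment, N m; "finger_gap": finger opening in mm; "finger_force": force on a finger pad.
Only numpy, scipy, OpenCV 4.12 (cv2) and the standard library are available. Lean on these libraries where they do the work, as an engineer would, in place of code of your own. Each camera call takes 0.05 s, during which the arm holds its last target. There are 200 camera calls.

## Working session

There is one attempt and no reset: what is moved stays moved. The work goes in short steps, Python scripts to look and compute and a tool call to move; the robot and the scene stay as the last step left them, time stands still between calls to the robot, and variables do not carry over. Pictures are saved under pics/ and viewed, at most 10 in all, crops included, and the job is handed in when it is done.

Besides the shell and the picture viewer there is one more tool, called after ">>>" as name(argument=value, ...), one argument or row to a line, values as JSON. apply_moves: Moves the arm, as the interface text tells. Its arguments: {"type":"object","properties":{"motion":{"type":"array","items":{"type":"array","items":{"type":"number"}}},"force":{"type":"number"}},"required":["motion"]}

```bash
ls; mkdir -p pics; python3 - <<'E'
from bench import arm,cams
import cv2
for n in("top","side"):
    im=cams.read_camera(n); cv2.imwrite(f"pics/{n}0.png",im)
    m=cams.camera_model(n); print(n,m)
print(arm.get_obs())
E
```

```text
pics
top {'K': array([[371.8686432 ,   0.        , 316.56050637],
       [  0.        , 371.8686432 , 198.18603303],
       [  0.        ,   0.        ,   1.        ]]), 'R': array([[ 0.02335347, -0.9996562 ,  0.01192054],
       [-0.98219523, -0.02516556, -0.18616985],
       [ 0.18640584, -0.00736058, -0.98244526]]), 't': array([ -8.38743263, 531.3677098 , 995.01784376])}
side {'K': array([[381.6169459 ,   0.        , 319.77284761],
       [  0.        , 381.6169459 , 203.96267707],
       [  0.        ,   0.        ,   1.        ]]), 'R': array([[-0.73628636, -0.67666634, -0.0022505 ],
       [-0.49282319,  0.53851818, -0.68346432],
       [ 0.46368923, -0.50211636, -0.72998045]]), 't': array([352.06097279, 290.27211768, 764.02191109])}
{'t': 0.1, 'qpos': array([-1.47030392e+00,  3.81113663e-01,  1.29816287e+00,  1.71485412e-05,
        1.46363416e+00, -2.15302200e-01]), 'joint_velocities': array([-0.00136075, -0.00264176, -0.00230364, -0.00067737,  0.00068281,
       -0.00076189]), 'joint_torque': array([ 3.95351672e-03, -4.49222946e+01, -2.31654793e+01, -2.52743685e-04,
        3.61365870e-03, -6.65190250e-07]), 'eef_pos': array([ 170.78851005, -522.5364325 ,  238.78901003]), 'eef_rot': array([-3.14030869e+00, -2.98243877e-04,  3.15792575e-01]), 'force': array([-0.55414574, -0.89942747,  0.34320304]), 'wrist_torque': array([ 0.00551847, -0.0175772 ,  0.03457438]), 'finger_force': 0.0, 'finger_gap': 85.30718227857757}
```

View pics/top0.png

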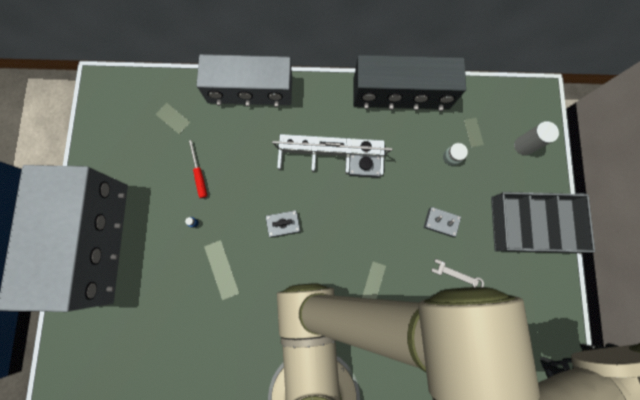

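View pics/side0.png

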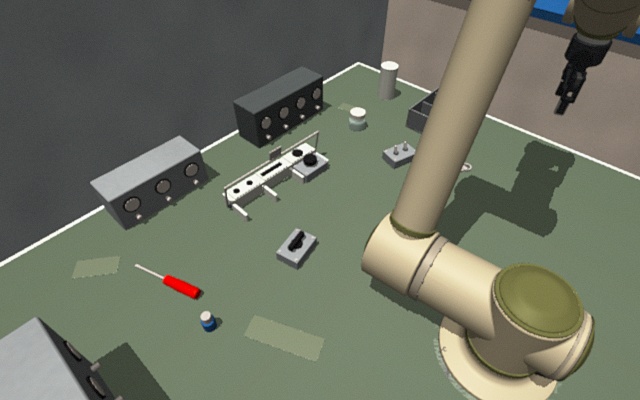

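The top view shows the fuel module near (283,223) and the dock at (275-385,135-175), with the gear module at home in the right bay. The bar label is on the middle bay at about (331,143). Next I enlarge both crops.

```bash
python3 - <<'E'
import cv2,numpy as np
a=cv2.imread("pics/top0.png")[125:245,255:405]
b=cv2.imread("pics/side0.png")[120:275,215:345]
a=cv2.resize(a,None,fx=5,fy=5,interpolation=cv2.INTER_CUBIC);b=cv2.resize(b,None,fx=3.8,fy=3.8,interpolation=cv2.INTER_CUBIC)
cv2.imwrite("pics/a.png",a);cv2.imwrite("pics/b.png",b)
E
```

```text
(no output)
```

View pics/a.png

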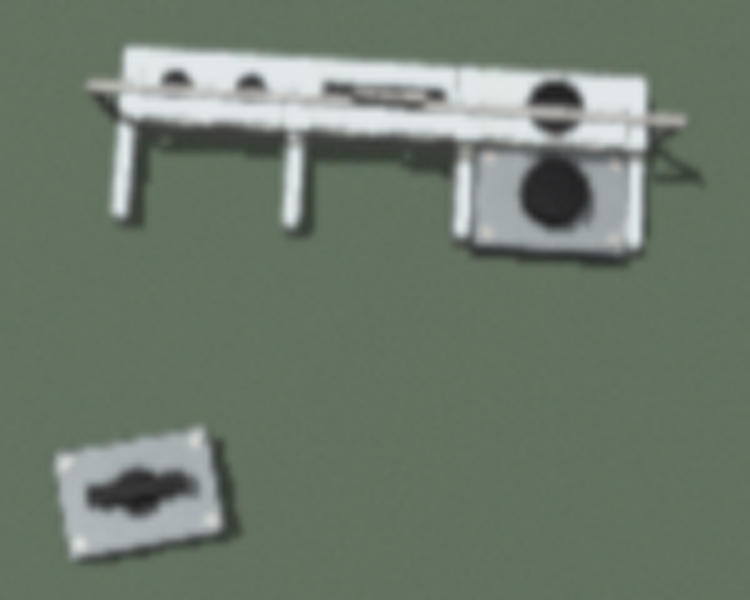

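View pics/b.png

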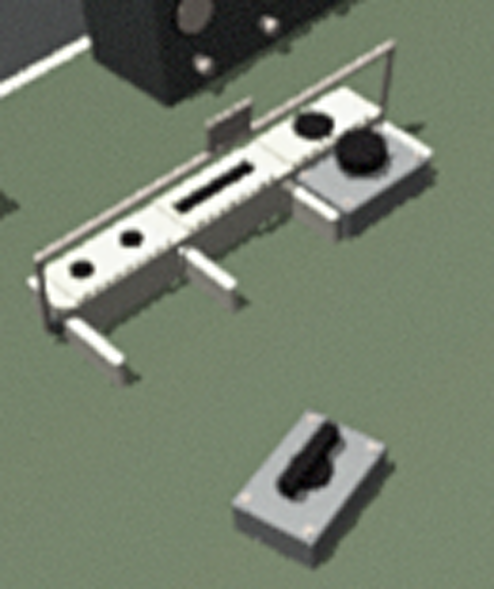

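The bar label is on the middle bay, so that is the target. Its walls are at crop-a columns of about 293 and 462, and the fuel module is at (140,493).

```bash
cat > h.py <<'E'
import cv2,numpy as np
from bench import arm,cams
def ray(n,p):
    m=cams.camera_model(n);R=m["R"];d=R.T@np.linalg.inv(m["K"])@np.array([p[0],p[1],1.]);return -R.T@m["t"],d
def plane(n,p,z):
    c,d=ray(n,p);return c+d*(z-c[2])/d[2]
def two(p,q):
    c1,d1=ray("top",p);c2,d2=ray("side",q)
    s=np.linalg.lstsq(np.c_[d1,-d2],c2-c1,rcond=None)[0];a,b=c1+d1*s[0],c2+d2*s[1];return (a+b)/2,np.linalg.norm(a-b)
def mask(im):
    b,g,r=[im[...,i].astype(int) for i in range(3)]
    return ((b-g>-6)&(g>90)).astype(np.uint8)*255
def modrect(n,roi,z=30):
    im=cams.read_camera(n);x0,x1,y0,y1=roi
    k=mask(im)[y0:y1,x0:x1]
    cs=cv2.findContours(k,0,2)[0];c=max(cs,key=cv2.contourArea).reshape(-1,2)+[x0,y0]
    P=np.array([plane(n,p,z)[:2] for p in c],np.float32)
    return cv2.minAreaRect(P)
E
python3 - <<'E'
from h import *
np.set_printoptions(precision=1,suppress=True)
print("mod",modrect("top",(260,305,205,245)),modrect("side",(272,320,225,272)))
A=lambda x,y:(255+x/5,125+y/5)
B=lambda x,y:(215+x/3.8,120+y/3.8)
print("stop FL,FR,BL,BR",*[plane("top",A(*p),36)[:2] for p in[(122,122),(645,150),(125,47),(645,77)]])
print("walls z26 noses",*[plane("top",A(*p),26)[:2] for p in[(121,220),(291,230),(461,240),(636,250)]])
print("label bar side",[plane("side",B(*p),37)[:2] for p in[(178,207),(252,167)]])
print("gear box front",[plane("top",A(*p),30)[:2] for p in[(475,248),(626,253)]])
print("rod ends",two(A(90,86),B(38,258)),two(A(682,121),B(393,44)))
print("tab",plane("side",B(230,125),110))
im=cv2.imread("pics/top0.png")
for n,f in(("top","pics/top0.png"),("side","pics/side0.png")):
    c=ray(n,(0,0))[0];print(n,c)
E
```

```text
mod ((460.55401611328125, 98.9291000366211), (61.57306671142578, 89.6050796508789), 11.890719413757324) ((461.1844482421875, 100.72393798828125), (59.503658294677734, 88.46368408203125), 11.76733684539795)
stop FL,FR,BL,BR [676.1 116.3] [ 667.4 -189.3] [722.1 116.4] [ 712.1 -189.8]
walls z26 noses [619.7 115.4] [616.4  16.1] [613.  -83.1] [ 609.7 -185.3]
label bar side [array([700.6,  -3.5]), array([692.9, -70.9])]
gear box front [array([607.3, -90.9]), array([ 606.7, -178.7])]
rod ends (array([676.9, 129. ,  96.2]), np.float64(0.6346855519865136)) (array([ 666. , -198.7,   94.2]), np.float64(0.251063816897463))
tab [671.3 -36.9 110. ]
top [ 336.6   12.3 1076.6]
side [ 48.  465.5 756.9]
```

Checks: the module measures 60x89 mm at (461,100) with yaw 0.206, and the two cameras agree. The dock origin is about (671,-36) with yaw about -0.032. The bail rod is at z of about 95 (angle about 1.43), and the target module centre is (641,-35). Next I swing the arm over.

>>> apply_moves(
  motion=[
    [1, 0.4, 1, 0, 0, 0, 0.35],
    [1, 0.4, 1, 0, 0, 0, 0.35],
    [1, 0.4, 1, 0, 0, 0, 0.35],
    [1, 0.4, 1, 0, 0, 0, 0.35],
    [1, 0.4, 1, 0, 0, 0, 0.35],
    [1, 0.4, 1, 0, 0, 0, 0.35],
  ],
  force=25,
)

```text
t: 0.95
eef_pos: [271.1, -271.9, 239.5]
eef_rot: [3.141, 0.0, 0.868]
force: [-0.2, -1.2, 0.6]
finger_gap: 85.4
finger_force: 0.0
```

>>> apply_moves(
  motion=[
    [1, 0.4, 1, 0, 0, 0, 0.35],
    [1, 0.4, 1, 0, 0, 0, 0.35],
    [1, 0.4, 1, 0, 0, 0, 0.35],
    [1, 0.4, 1, 0, 0, 0, 0.35],
    [1, 0.4, 1, 0, 0, 0, 0.35],
    [1, 0.4, 1, 0, 0, 0, 0.35],
    [1, 0.4, 1, 0, 0, 0, 0.35],
  ],
)

```text
t: 1.82
eef_pos: [370.9, -24.0, 239.2]
eef_rot: [-3.141, 0.0, 1.414]
force: [-0.2, -0.7, -0.1]
finger_gap: 85.4
finger_force: 0.0
```

>>> apply_moves(
  motion=[
    [1, 0.36, 0.49, -0.4, 0, 0, 0.23],
    [1, 0.36, 0.49, -0.4, 0, 0, 0.23],
    [1, 0.36, 0.49, -0.4, 0, 0, 0.23],
    [1, 0.36, 0.49, -0.4, 0, 0, 0.23],
    [1, 0.36, 0.49, -0.4, 0, 0, 0.23],
    [1, 0.36, 0.49, -0.4, 0, 0, 0.23],
  ],
)

```text
t: 2.58
eef_pos: [460.9, 98.4, 140.2]
eef_rot: [3.14, 0.0, 1.774]
force: [-0.9, -1.0, 1.7]
finger_gap: 85.3
finger_force: 0.0
```

>>> apply_moves(
  motion=[
    [1, 0, 0, -0.2, 0, 0, 0],
    [1, 0, 0, -0.35, 0, 0, 0],
    [1, 0, 0, -0.45, 0, 0, 0],
    [1, 0, 0, -0.51, 0, 0, 0],
    [1, 0, 0, -0.51, 0, 0, 0],
    [1, 0, 0, -0.51, 0, 0, 0],
  ],
)

```text
t: 3.32
eef_pos: [461.3, 99.2, 12.9]
eef_rot: [3.14, 0.0, 1.776]
force: [0.2, 0.8, 0.1]
finger_gap: 85.4
finger_force: 0.0
```

>>> apply_moves(
  motion=[
    [0.6, 0, 0, 0, 0, 0, 0],
    [0.6, 0, 0, 0, 0, 0, 0],
    [0.6, 0, 0, 0, 0, 0, 0],
    [0.6, 0, 0, 0, 0, 0, 0],
    [0.6, 0, 0, 0, 0, 0, 0],
    [0.6, 0, 0, 0, 0, 0, 0],
  ],
  force=25,
)

```text
t: 4.08
eef_pos: [461.3, 99.6, 12.7]
eef_rot: [3.14, 0.001, 1.777]
force: [-1.5, -1.9, 6.8]
finger_gap: 59.6
finger_force: 26.7
```

>>> apply_moves(
  motion=[
    [0.6, 0.05, -0.07, 0, 0, 0, -0.02],
    [0.6, 0.11, -0.14, 0, 0, 0, -0.04],
    [0.6, 0.17, -0.21, 0, 0, 0, -0.06],
    [0.6, 0.23, -0.28, 0, 0, 0, -0.085],
    [0.6, 0.29, -0.36, 0, 0, 0, -0.11],
    [0.6, 0.35, -0.44, 0, 0, 0, -0.13],
    [0.6, 0.39, -0.49, 0, 0, 0, -0.145],
    [0.6, 0.42, -0.528, 0, 0, 0, -0.152],
    [0.6, 0.42, -0.528, 0, 0, 0, -0.152],
    [0.6, 0.42, -0.528, 0, 0, 0, -0.152],
  ],
)

```text
t: 5.32
eef_pos: [566.8, -33.0, 12.7]
eef_rot: [3.139, 0.002, 1.538]
force: [2.2, -5.2, 5.3]
finger_gap: 59.9
finger_force: 27.9
```

```bash
python3 - <<'E'
from h import *
t=cams.read_camera("top")[125:245,255:405];s=cams.read_camera("side")[120:275,215:345]
print({k:np.round(v,3) for k,v in arm.get_obs().items() if k in("eef_pos","eef_rot","force")})
cv2.imwrite("pics/c.png",np.hstack([cv2.resize(t,(400,320),interpolation=2),cv2.resize(s,(268,320),interpolation=2)]))
E
```

```text
{'eef_pos': array([566.749, -32.973,  12.734]), 'eef_rot': array([3.139e+00, 2.000e-03, 1.538e+00]), 'force': array([ 3.193, -4.432,  6.731])}
```

View pics/c.png

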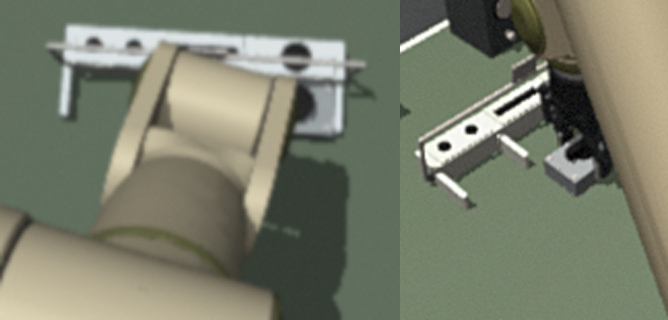

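The module is held flat and square in front of the middle bay. In the side crop it is at about (572,165), between the walls. Next I slide it into the mouth slowly.

>>> apply_moves(
  motion=[
    [0.6, 0.03, -0.001, 0, 0, 0, 0],
    [0.6, 0.06, -0.002, 0, 0, 0, 0],
    [0.6, 0.09, -0.003, 0, 0, 0, 0],
    [0.6, 0.12, -0.004, 0, 0, 0, 0],
    [0.6, 0.12, -0.004, 0, 0, 0, 0],
  ],
)

```text
t: 6.05
eef_pos: [595.5, -32.8, 12.7]
eef_rot: [-3.141, -0.0, 1.538]
force: [-4.3, -0.5, 9.7]
finger_gap: 59.3
finger_force: 28.4
```

>>> apply_moves(
  motion=[
    [0.6, 0.02, -0.001, 0, 0, 0, 0],
    [0.6, 0.036, -0.001, 0, 0, 0, 0],
    [0.6, 0.036, -0.001, 0, 0, 0, 0],
  ],
)

```text
t: 6.42
eef_pos: [603.7, -33.0, 12.8]
eef_rot: [-3.139, -0.0, 1.538]
force: [-8.2, 0.8, 12.2]
finger_gap: 59.3
finger_force: 28.7
```

>>> apply_moves(
  motion=[
    [1, 0, 0, 0, 0, 0, 0],
    [1, 0, 0, 0, 0, 0, 0],
    [1, 0, 0, 0, 0, 0, 0],
    [1, 0, 0, 0.1, 0, 0, 0],
    [1, 0, 0, 0.25, 0, 0, 0],
    [1, -0.06, 0, 0.36, 0, 0, 0],
    [1, -0.23, 0, 0.36, 0, 0, 0],
    [1, -0.23, 0, 0.36, 0, 0, 0],
  ],
)

```text
t: 7.42
eef_pos: [545.3, -33.2, 102.1]
eef_rot: [-3.14, -0.0, 1.538]
force: [-0.5, 0.3, 0.1]
finger_gap: 85.3
finger_force: 0.0
```

>>> apply_moves(
  motion=[
    [0.6, 0, 0.004, 0, 0, 0, -1],
    [0.6, 0, 0.004, 0, 0, 0, -1],
    [0.6, 0, 0.004, 0, 0, 0, -1],
    [0.6, 0, 0.004, 0, 0, 0, -1],
    [0.6, 0, 0.004, 0, 0, 0, -1],
    [0.6, 0, 0.004, 0, 0, 0, -1],
    [0.6, 0, 0.004, 0, 0, 0, -1],
    [0.6, 0, 0.004, 0, 0, 0, -1],
    [0.6, 0, 0.004, 0, 0, 0, -1],
    [0.6, 0, 0.004, 0, 0, 0, -1],
  ],
)

```text
t: 8.68
eef_pos: [548.1, -32.7, 101.7]
eef_rot: [3.141, -0.001, -0.032]
force: [0.3, -0.7, -0.3]
finger_gap: 51.4
finger_force: 0.0
```

```bash
python3 - <<'E'
from h import *
t=cams.read_camera("top")[125:245,255:405];s=cams.read_camera("side")[120:275,215:345]
print({k:np.round(v,3) for k,v in arm.get_obs().items() if k in("eef_pos","eef_rot","force","qpos")})
cv2.imwrite("pics/d.png",np.hstack([cv2.resize(t,(400,320),interpolation=2),cv2.resize(s,(380,453),interpolation=2)[:320]]))
E
```

```text
{'qpos': array([-0.275,  0.517,  1.506,  0.   ,  1.119,  1.327]), 'eef_pos': array([547.779, -32.627, 101.74 ]), 'eef_rot': array([ 3.142, -0.   , -0.031]), 'force': array([-0.206,  0.022, -0.602])}
```

View pics/d.png

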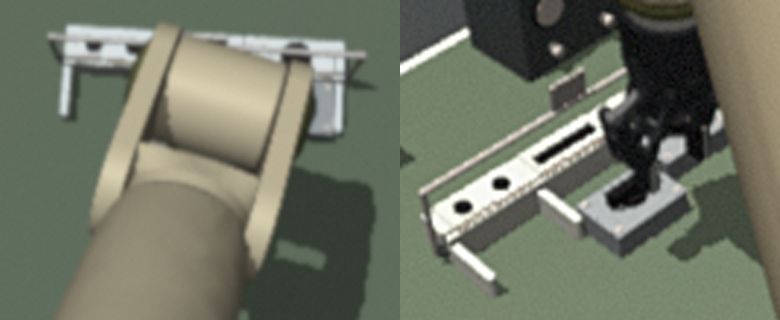

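The module is in the mouth of the middle bay, upright, with its rear-left corner at about (622,233) in the crop. Next I descend behind it and push.

>>> apply_moves(
  motion=[
    [0.6, 0, 0, -0.15, 0, 0, 0],
    [0.6, 0, 0, -0.28, 0, 0, 0],
    [0.6, 0, 0, -0.34, 0, 0, 0],
    [0.6, 0, 0, -0.35, 0, 0, 0],
    [0.6, 0, 0, -0.35, 0, 0, 0],
  ],
)

```text
t: 9.4
eef_pos: [547.9, -32.7, 15.1]
eef_rot: [3.141, -0.001, -0.033]
force: [0.8, 0.9, 1.1]
finger_gap: 51.2
finger_force: 0.0
```

>>> apply_moves(
  motion=[
    [0.6, 0.03, -0.001, 0, 0, 0, 0],
    [0.6, 0.06, -0.002, 0, 0, 0, 0],
    [0.6, 0.09, -0.003, 0, 0, 0, 0],
    [0.6, 0.12, -0.004, 0, 0, 0, 0],
    [0.6, 0.15, -0.005, 0, 0, 0, 0],
    [0.6, 0.15, -0.005, 0, 0, 0, 0],
  ],
)

```text
t: 10.15
eef_pos: [585.7, -33.9, 14.3]
eef_rot: [3.141, -0.001, -0.033]
force: [0.2, 0.9, 0.2]
finger_gap: 51.0
finger_force: 0.0
```

>>> apply_moves(
  motion=[
    [0.6, 0.015, 0, 0, 0, 0, 0],
    [0.6, 0.03, -0.001, 0, 0, 0, 0],
    [0.6, 0.045, -0.001, 0, 0, 0, 0],
    [0.6, 0.045, -0.001, 0, 0, 0, 0],
  ],
)

```text
t: 10.65
eef_pos: [596.6, -34.1, 14.3]
eef_rot: [3.141, -0.001, -0.033]
force: [0.1, 0.4, -0.4]
finger_gap: 51.2
finger_force: 0.0
```

```bash
python3 - <<'E'
from h import *
s=cams.read_camera("side")[150:250,220:345]
print({k:np.round(v,3) for k,v in arm.get_obs().items() if k in("eef_pos","eef_rot","force","finger_force")})
cv2.imwrite("pics/e.png",cv2.resize(s,(750,600),interpolation=2))
E
```

```text
{'eef_pos': array([596.477, -34.093,  14.408]), 'eef_rot': array([ 3.141e+00, -1.000e-03, -3.300e-02]), 'force': array([-0.36 ,  0.851,  0.427]), 'finger_force': np.float64(0.0)}
```

View pics/e.png

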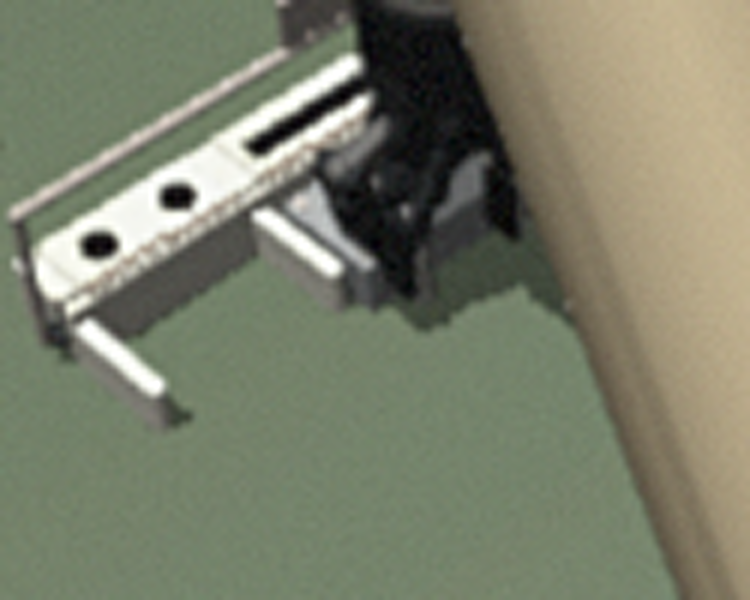

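The module is nearly in: its rear corner at (375,270) stands slightly beyond the wall nose at (345,270). I keep pushing until it presses on the stop.

>>> apply_moves(
  motion=[
    [0.6, 0.008, 0, 0, 0, 0, 0],
    [0.6, 0.016, 0, 0, 0, 0, 0],
    [0.6, 0.016, 0, 0, 0, 0, 0],
  ],
)

```text
t: 11.08
eef_pos: [600.2, -34.0, 14.4]
eef_rot: [3.142, -0.0, -0.033]
force: [-0.6, -0.1, 0.7]
finger_gap: 51.1
finger_force: 0.7
```

>>> apply_moves(
  motion=[
    [0.6, 0.008, 0, 0, 0, 0, 0],
    [0.6, 0.012, 0, 0, 0, 0, 0],
    [0.6, 0.012, 0, 0, 0, 0, 0],
  ],
)

```text
t: 11.45
eef_pos: [603.2, -34.0, 14.3]
eef_rot: [-3.142, -0.0, -0.033]
force: [-1.8, 0.6, 1.5]
finger_gap: 51.3
finger_force: 1.0
```

>>> apply_moves(
  motion=[
    [0.6, 0.006, 0, 0, 0, 0, 0],
    [0.6, 0.012, 0, 0, 0, 0, 0],
    [0.6, 0.012, 0, 0, 0, 0, 0],
  ],
)

```text
t: 11.82
eef_pos: [603.5, -33.9, 14.3]
eef_rot: [-3.141, 0.006, -0.033]
force: [-14.5, -0.8, 9.9]
finger_gap: 51.5
finger_force: 7.4
```

>>> apply_moves(
  motion=[
    [0.6, -0.1, 0, 0, 0, 0, 0],
    [0.6, -0.25, 0, 0.05, 0, 0, 0],
    [0, -0.4, 0, 0.25, 0, 0, 0],
    [0, -0.6, 0, 0.5, 0, 0, 0],
    [0, -0.7, 0, 0.76, 0, 0, 0],
    [0, -0.7, 0, 0.76, 0, 0, 0],
    [0, -0.7, 0, 0.76, 0, 0, 0],
  ],
)

```text
t: 12.7
eef_pos: [431.6, -34.3, 205.9]
eef_rot: [3.14, -0.005, -0.033]
force: [0.4, -0.8, -0.3]
finger_gap: 0.3
finger_force: 0.0
```

```bash
python3 - <<'E'
from h import *
t=cams.read_camera("top")[125:245,255:405];s=cams.read_camera("side")[150:250,220:345]
print({k:np.round(v,3) for k,v in arm.get_obs().items() if k in("eef_pos","eef_rot","force","finger_gap")})
cv2.imwrite("pics/f.png",np.vstack([cv2.resize(s,(750,600),interpolation=2)[:480]]))
cv2.imwrite("pics/ft.png",cv2.resize(t,(750,600),interpolation=2))
E
```

```text
{'eef_pos': array([431.318, -34.051, 203.632]), 'eef_rot': array([-3.141,  0.   , -0.033]), 'force': array([-0.014, -0.383,  0.888]), 'finger_gap': np.float64(-0.084)}
```

View pics/f.png

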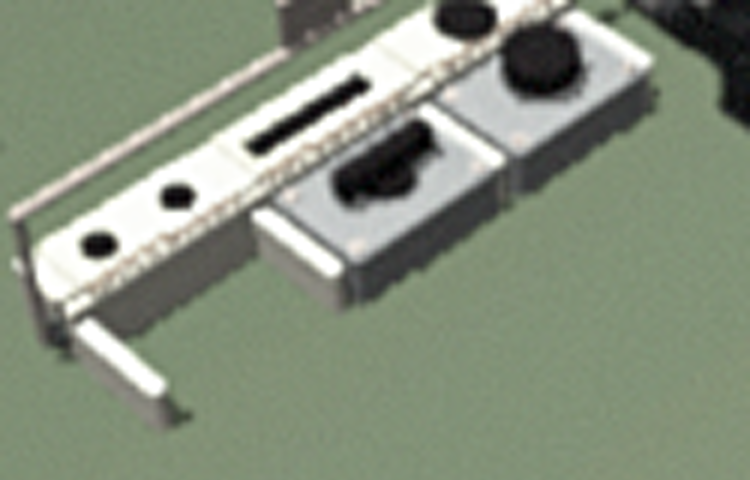

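The fuel module is home and flush: its rear edge, (360,260) to (505,160), lines up with the gear module's, and the bail is still raised. Next I move behind the tab.

>>> apply_moves(
  motion=[
    [0, 0.2, 0, 0, 0, 0, 0],
    [0, 0.4, 0, 0, 0, 0, 0],
    [0, 0.6, 0, 0, 0, 0, 0],
    [0, 0.8, 0, 0, 0, 0, 0],
    [0, 1, -0.01, 0, 0, 0, 0],
    [0, 1, -0.01, 0, 0, 0, 0],
    [0, 1, -0.01, 0, 0, 0, 0],
  ],
)

```text
t: 13.68
eef_pos: [680.7, -36.3, 202.3]
eef_rot: [-3.141, 0.003, -0.033]
force: [0.3, -0.3, -0.2]
finger_gap: 0.0
finger_force: 0.0
```

>>> apply_moves(
  motion=[
    [0, 0.1, 0, 0, 0, 0, 0],
    [0, 0.1, 0, 0, 0, 0, 0],
    [0, 0.1, 0, -0.15, 0, 0, 0],
    [0, 0.1, 0, -0.3, 0, 0, 0],
    [0, 0.1, 0, -0.36, 0, 0, 0],
    [0, 0.1, 0, -0.36, 0, 0, 0],
  ],
)

```text
t: 14.42
eef_pos: [705.5, -36.5, 114.3]
eef_rot: [-3.141, 0.001, -0.033]
force: [-0.3, 0.2, 0.4]
finger_gap: -0.5
finger_force: 0.0
```

>>> apply_moves(
  motion=[
    [0, -0.06, 0.002, 0, 0, 0, 0],
    [0, -0.12, 0.004, 0, 0, 0, 0],
    [0, -0.18, 0.006, -0.005, 0, 0, 0],
    [0, -0.22, 0.007, -0.02, 0, 0, 0],
    [0, -0.255, 0.008, -0.035, 0, 0, 0],
    [0, -0.29, 0.009, -0.055, 0, 0, 0],
    [0, -0.32, 0.01, -0.077, 0, 0, 0],
    [0, -0.32, 0.01, -0.077, 0, 0, 0],
  ],
)

```text
t: 15.42
eef_pos: [625.4, -34.0, 94.7]
eef_rot: [-3.141, 0.001, -0.033]
force: [-0.3, -0.4, 0.1]
finger_gap: -0.3
finger_force: 0.0
```

```bash
python3 - <<'E'
from h import *
s=cams.read_camera("side")[100:250,210:360]
print({k:np.round(v,3) for k,v in arm.get_obs().items() if k in("eef_pos","force")})
cv2.imwrite("pics/g.png",cv2.resize(s,(600,600),interpolation=2))
E
```

```text
{'eef_pos': array([625.843, -34.06 ,  94.916]), 'force': array([0.59 , 0.143, 0.615])}
```

View pics/g.png

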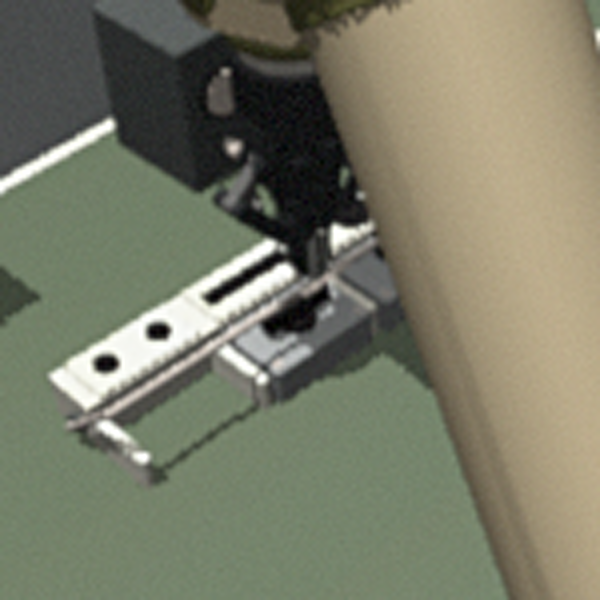

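The bail is coming down under the fingertips: the rod runs from (70,425) to (350,270), and the module has not moved. I continue along the arc.

>>> apply_moves(
  motion=[
    [0, -0.03, 0.001, -0.025, 0, 0, 0],
    [0, -0.06, 0.002, -0.052, 0, 0, 0],
    [0, -0.09, 0.003, -0.085, 0, 0, 0],
    [0, -0.112, 0.004, -0.116, 0, 0, 0],
    [0, -0.135, 0.004, -0.155, 0, 0, 0],
    [0, -0.152, 0.005, -0.192, 0, 0, 0],
    [0, -0.162, 0.005, -0.235, 0, 0, 0],
    [0, -0.168, 0.005, -0.265, 0, 0, 0],
    [0, -0.168, 0.005, -0.275, 0, 0, 0],
    [0, -0.168, 0.005, -0.275, 0, 0, 0],
  ],
)

```text
t: 16.73
eef_pos: [584.1, -32.8, 26.2]
eef_rot: [-3.142, 0.0, -0.033]
force: [0.1, 0.2, 0.7]
finger_gap: 0.6
finger_force: 0.0
```

>>> apply_moves(
  motion=[
    [0, 0, 0, -0.01, 0, 0, 0],
    [0, 0, 0, -0.016, 0, 0, 0],
    [0, 0, 0, -0.016, 0, 0, 0],
  ],
)

```text
t: 17.1
eef_pos: [584.5, -32.9, 25.2]
eef_rot: [3.141, -0.002, -0.033]
force: [-8.7, 1.5, 24.2]
finger_gap: 0.3
finger_force: 12.3
```

The joint stop is felt (24 N) at the expected height. I retract and check.

>>> apply_moves(
  motion=[
    [0, -0.02, 0, 0.05, 0, 0, 0],
    [0, -0.05, 0, 0.25, 0, 0, 0],
    [0, -0.3, 0, 0.5, 0, 0, 0],
    [0, -0.6, 0, 0.7, 0, 0, 0],
    [0, -0.6, 0, 0.7, 0, 0, 0],
    [0, -0.6, 0, 0.7, 0, 0, 0],
  ],
)

```text
t: 17.85
eef_pos: [432.9, -32.7, 199.7]
eef_rot: [3.14, -0.004, -0.033]
force: [0.6, 0.2, 0.0]
finger_gap: 0.2
finger_force: 0.0
```

```bash
python3 - <<'E'
from h import *
s=cams.read_camera("side")[120:250,210:360]
cv2.imwrite("pics/i.png",cv2.resize(s,(690,598),interpolation=2))
E
```

```text
(no output)
```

View pics/i.png

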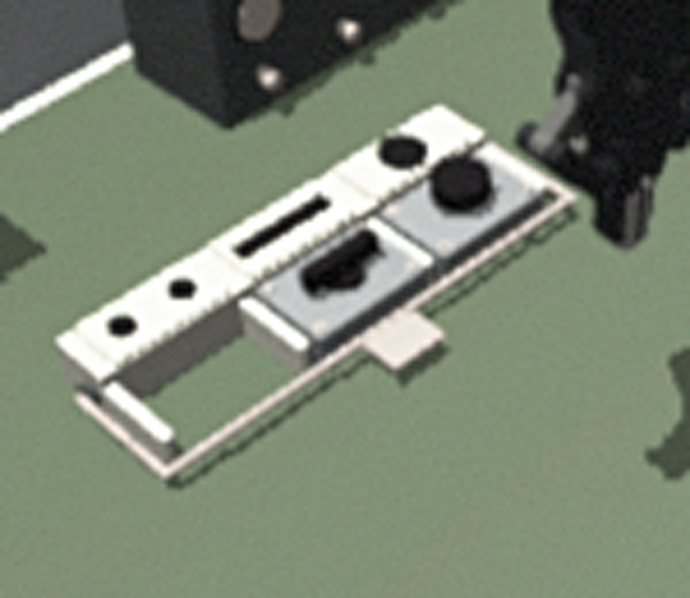

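The bail lies level across the bay fronts: the rod runs from (168,472) to (575,195), with the tab at (405,338). The fuel module is home in the middle bay, so I hand in.

```bash
python3 -c "
from bench import arm
print(arm.hand_in())"
```

```text
the job is handed in; nothing more can be done
None
```

The fuel selector module is fully home in its middle bay and the bail is down across the bay fronts, as the last camera picture showed; the job is handed in, but no verdict was returned.

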